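# Free a neck block from the slide-jaw fixture and hold it level over the mirror

## Robot

A 6-joint arm with a two-finger parallel gripper is mounted at the origin on the work surface. World frame = base frame: x ahead of the robot, y to its left, z up, the work surface at z = 0. Lengths are in m, angles in rad, forces in N, time in s.
With the tool pointing down it reaches from about 0.25 to 0.725 m from the base axis. Payload 9.7 kg.
Tool frame: the origin (TCP) lies at the very end of the fingers, on their centre line; the grasp point (between the pads) lies 19 mm behind it; z points along the fingers, y is the direction in which the jaws open and shut (so a half turn about z gives the same grasp; the last joint's range is limited). The gripper opens to 85 mm and grips with 20 to 120 N. Pads are 22 mm wide; open, the fingers measure 114 mm over their backs; the gripper's body (76 mm by 85 mm) begins 54 mm behind the grasp point. The pads swing forward as they close: fully open they stand 13 mm farther back than shut.
Start: joints at [1.266, 0.087, 0.176, 1.66, 0, 1.571], TCP at [0.165, 0.525, 0.231] pointing down, gripper open.
Joint ranges: [-3.13, 3.13], [-0.85, 1.81], [-1.15, 1.24], [-2.2, 2.28], [-1.44, 1.52], [-3.14, 3.14]. Speed limits (rad/s): [2.22, 2.22, 2.57, 3.14, 3.14, 3.14].

## Interface

Orientations are given as a 3x3 rotation matrix whose columns are the frame's x, y, z axes.
In Python, from cell import read_state, eyes, workorder gives the robot as it stands. The module is installed in compiled form; this text tells all that it offers.
- The arm moves only by the tool arm_command, never from a script. Its argument "increments" is a list of rows, each a list of 7 numbers: the finger opening in mm, from 0 to 85.4, then the shift along the world's x, y, z in mm, then the turn, a rotation vector about the world's x, y, z in degrees. In form: [[grip, dx, dy, dz, rx, ry, rz], ...]. A call has 1 to 12 rows; each row shifts and turns the commanded pose from where the row before left it; what a row does not reach is not made up. A row lasts 1/10 s, in which the tool goes at most 50 mm and 8.59 degrees, less where a joint would pass 70% of its speed; a pose out of reach is approached as far as the arm can. A call with a gripper value outside its range is refused whole. The fingers move at their own pace and stop on an object; "squeeze" is the grip in N (left out, the last holds). Time passes only in rows, so rows that do not move let the fingers close. It gives the time, the measured TCP pose, the force and the opening at its end, in the units of the state.
- read_state(): the state, without advancing time (a new reading comes with each control period).
- eyes.capture(name): name is "scene" or "top" or "wrist"; returns a dict with "pixels" (420x560x3 uint8, blue, green, red), "intrinsics" (3x3 intrinsics, pixels), "rvec" (rotation vector, rad) and "tvec" (3), from world to camera coordinates, as OpenCV has them. Camera axes: x right, y down, z forward; pixel columns grow to the right and rows downward; lengths in m; the calibration is good to about 2 mm. A picture is of the moment at which its call begins. There is no depth.
- workorder.finish_job(): hands the job in, once; it reports no verdict.
Trained networks look in the newest picture that a camera, given by its name, has taken for a name from the list of things; names that differ only in an ending like _2 or _b are one class to them, and where a whole thing is asked for, a point or a joint stands for the part that bears it (a point fixed in the world has none). Each returns a list of dicts, best first, with "score" (0 to 1); they miss things now and then, are a little off and sometimes report something else, mostly with a low value. They report only what shows in the picture. A call takes as long as a camera call. They do not tell look-alikes from the thing itself.
- eyes.find_in(camera, target): "point" ([x, y, z] in m, in the coordinates of the camera as it stood for that picture, good to about 4 mm: the middle of the surface that is visible of it).
The state is a dict: "t": time; "joints": joint angles; "qd": joint speeds; "effort": joint torques, N m; "eef_pos": TCP position; "ee_rot": TCP orientation; "wrist_force": force on the tool from outside, world axes, zero at the start; "torque": the same for the moment, N m; "width": finger opening in m.
Only numpy, scipy, OpenCV 4.12 (cv2) and the standard library are available. Lean on these libraries where they do the work, as an engineer would, in place of code of your own. Each camera call takes 0.05 s, during which the arm holds its last target.

## Task

Slide the fixture's jaw back to free the guitar neck block (the block with an upright stem), lift it out, keeping it upright, and hold it steady and level in the air about 10 cm above the middle of the inspection mirror, its long foot lined up with the mirror's long side (either way round), so that its underside can be checked in the glass. Do not touch the mirror with the block or shift anything else on the bench. Finish while holding: do not put the block down or let go.

Things in the scene. Friction and masses are not known exactly. Their poses are not given: they have to be found in the camera images.
- fixture: slide-jaw fixture fixed to the bench: plywood base 120 (x) x 220 (y) x 15 mm, origin at the centre of the base's underside on the bench, z up. Along its own y stand a plain fixed aluminium jaw (y -110 to -75 mm), the neck block's foot, the sliding jaw, and an end plate (y +100 to +110 mm). Jaws and end plate are at most 45 mm high above the bench. Low end stops (top 25 mm above the bench) keep the block from sliding along x, with 2 mm play. The fixture's place and yaw vary.
- jaw (a joint): how far the sliding jaw stands open: 0 = closed, 0.045 m = fully open; it slides along the fixture's +y, away from the block, with about 3 N of friction and a little damping (8 N per m/s), no spring, and stays where it is left. It starts 0 to 4 mm open. Closed, its lip (34.5 to 45 mm above the bench) reaches 9 mm over the edge of the block's foot, so the block cannot be lifted until the jaw has been slid at least about 12 mm open; fully open is safest.
- jaw_grip (a point): point on the axis of the upright black round knob of the sliding jaw, 68 mm above the bench: the knob is 24 mm across, its foot 45 mm and its top 90 mm above the bench. Its axis lies 55 mm in the fixture's +y from the block's stem side (jaw closed), and moves with the jaw.
- neck_block: mahogany guitar neck block, about 0.15 to 0.31 kg, L-shaped from the side: a foot 90 (x) x 62 (y) x 18 mm and, on its -x half, an upright stem 45 (x: -45 to 0 mm) x 36 (y: -18 to +18 mm) reaching to 83 mm above the underside. Origin at the centre of the foot's underside; z up. Its mass centre is at about x = -12 mm, y = 0, 30 mm up. At the start its underside is 15 mm above the bench in the fixture, its axes parallel to the fixture's, its stem top 98 mm above the bench.
- mirror: inspection mirror lying flat on the bench, fixed: wooden frame 180 (x, the long side) x 130 (y) x 22 mm high; origin at the centre of its underside, z up. Its place and yaw vary, and it may be on either side of the fixture.
- mirror_glass (a point): centre of the mirror's glass surface, 20 mm above the bench, axes as the mirror's
- chisel_wide: loose wide chisel (blade 24 mm), 215 mm long, lying on the bench; leave alone; origin at the root of the blade, at bench height
- chisel_narrow: loose narrow chisel (blade 10 mm), 205 mm long, lying on the bench; leave alone; origin at the root of the blade, at bench height
- tail_block: loose plain mahogany block 75 x 45 x 30 mm, without a stem, lying on the bench; leave alone; origin at the centre of its underside
- brace: loose spruce stick 140 x 12 x 10 mm lying on the bench; leave alone; origin at the centre of its underside
- block_plane: small brass hand plane 150 x 50 x 60 mm; leave alone; origin at the centre of its underside
- mallet: wooden mallet, 255 mm long, head 110 mm wide and 60 mm high, lying on the bench; leave alone; origin at bench height where handle meets head
- glue: closed white bottle, 60 mm across, 150 mm tall; leave alone; origin at the centre of its underside
Not all that is in view belongs to the job. What is shaped like the neck_block but green or pink is not meant.

How it is judged:
By the outcome, as a careful person would: the job done as asked, in the order asked, and still so for the second after the job is handed in, while the arm keeps its last pose, push and grip.
It also fails if it takes over 45 s, if anything falls off the work surface, if the arm or the gripper's body presses on something with over 40 N, if the wrist force passes 120 N, or if a joint passes its speed limit or range.

## Working session

There is one attempt and no reset: what is moved stays moved. The work goes in short steps, Python scripts to look and compute and a tool call to move; the robot and the scene stay as the last step left them, time stands still between calls to the robot, and variables do not carry over. Pictures are saved under pics/ and viewed, and the job is handed in when it is done.

Besides the shell and the picture viewer there is one more tool, called after ">>>" as name(argument=value, ...), one argument or row to a line, values as JSON. arm_command: Moves the arm, as the interface text tells. Its arguments: {"type":"object","properties":{"increments":{"type":"array"},"squeeze":{"type":"number"}},"required":["increments"]}

```bash
mkdir -p pics; cat > h.py <<'E'
import numpy as np,cv2
from cell import read_state,eyes,workorder
def cap(n,f=None):
    c=eyes.capture(n)
    c={k:np.array(v) for k,v in c.items()}
    if f: cv2.imwrite('pics/'+f,c['pixels'])
    R=cv2.Rodrigues(c['rvec'].astype(float))[0]; c['R']=R; c['t']=c['tvec'].reshape(3)
    return c
def w(c,p): return c['R'].T@(np.array(p)-c['t'])
def pix(c,P): 
    q=c['R']@np.array(P)+c['t']; q=c['intrinsics']@q; return q[:2]/q[2]
def ray(c,uv,z):
    d=c['R'].T@np.linalg.inv(c['intrinsics'])@np.array([uv[0],uv[1],1.]); o=-c['R'].T@c['t']
    return o+d*(z-o[2])/d[2]
E
python3 - <<'E'
from h import *
for cam in ['scene','top']:
    c=cap(cam,cam+'1.png')
    print(cam,'pos',(-c['R'].T@c['t']).round(3))
    for n in ['fixture','jaw','jaw_grip','neck_block','mirror','mirror_glass','tail_block','glue','mallet','block_plane','chisel_wide','chisel_narrow','brace']:
        for r in eyes.find_in(cam,n)[:3]:
            P=w(c,r['point']); print(n,round(r['score'],2),P.round(3),pix(c,P).round(0))
s=read_state();print({k:np.round(s[k],3) for k in s})
E
```

```text
scene pos [1.371 0.673 1.211]
fixture 0.86 [ 0.486 -0.188  0.03 ] [240. 187.]
jaw 0.86 [ 0.48  -0.188  0.045] [241. 182.]
jaw_grip 0.72 [ 0.48  -0.192  0.041] [240. 183.]
neck_block 0.75 [ 0.284 -0.258  0.026] [261. 148.]
neck_block 0.68 [ 0.706 -0.34   0.022] [160. 207.]
mirror 0.92 [0.477 0.191 0.021] [337. 238.]
mirror_glass 0.68 [0.476 0.193 0.016] [338. 239.]
mirror_glass 0.46 [ 0.569 -0.548  0.016] [148. 161.]
tail_block 0.63 [0.44  0.006 0.031] [295. 203.]
glue 0.71 [ 0.746 -0.185  0.084] [183. 223.]
glue 0.33 [0.439 0.004 0.03 ] [295. 203.]
mallet 0.69 [0.505 0.555 0.045] [447. 299.]
block_plane 0.77 [0.805 0.002 0.02 ] [220. 279.]
chisel_wide 0.73 [ 0.441 -0.449  0.014] [193. 153.]
chisel_narrow 0.64 [ 0.803 -0.     0.022] [219. 278.]
chisel_narrow 0.48 [ 0.567 -0.55   0.014] [148. 161.]
brace 0.47 [0.582 0.026 0.007] [274. 238.]
brace 0.46 [ 0.567 -0.553  0.016] [147. 160.]
top pos [0.347 0.026 1.151]
fixture 0.94 [ 0.458 -0.204  0.037] [355. 242.]
jaw 0.88 [ 0.464 -0.203  0.048] [355. 239.]
jaw_grip 0.83 [ 0.462 -0.207  0.048] [356. 240.]
neck_block 0.87 [ 0.687 -0.342  0.
[... 370 characters left out ...]
.791 -0.003  0.024] [285. 135.]
chisel_wide 0.64 [ 0.439 -0.455  0.011] [437. 248.]
chisel_wide 0.63 [0.574 0.018 0.009] [278. 205.]
brace 0.72 [0.574 0.018 0.011] [278. 204.]
{'t': np.float64(1.4), 'joints': array([ 1.266,  0.087,  0.176,  1.66 , -0.   ,  1.571]), 'qd': array([-0.   ,  0.   , -0.001,  0.001,  0.001,  0.   ]), 'effort': array([-0.0000e+00, -5.2010e+01,  4.6486e+01,  2.0000e-03,  0.0000e+00,
       -0.0000e+00]), 'eef_pos': array([0.165, 0.525, 0.231]), 'ee_rot': array([[-0.954,  0.3  ,  0.   ],
       [ 0.3  ,  0.954,  0.   ],
       [-0.   ,  0.   , -1.   ]]), 'wrist_force': array([0.08 , 0.584, 0.274]), 'torque': array([-0.005,  0.023, -0.052]), 'width': np.float64(0.085)}
```

View pics/scene1.png

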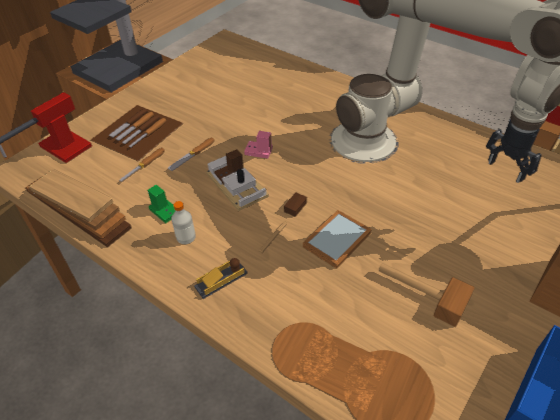

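View pics/top1.png

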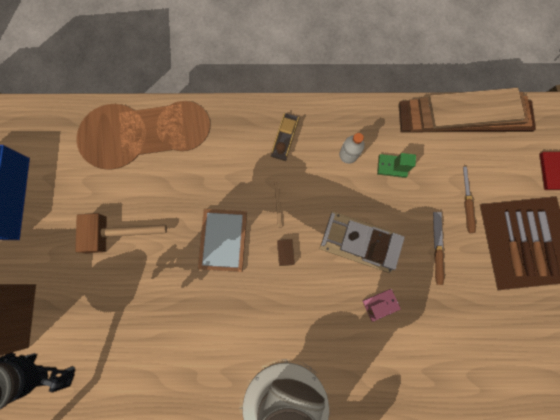

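```bash
python3 - <<'E'
import cv2,numpy as np
a=cv2.imread('pics/top1.png');b=cv2.imread('pics/scene1.png')
A=cv2.resize(a[190:290,310:420],None,fx=5,fy=5,interpolation=cv2.INTER_CUBIC)
cv2.imwrite('pics/topcrop.png',A)
B=cv2.resize(b[130:240,170:310],None,fx=5,fy=5,interpolation=cv2.INTER_CUBIC)
cv2.imwrite('pics/scenecrop.png',B)
C=cv2.resize(a[190:290,160:290],None,fx=5,fy=5,interpolation=cv2.INTER_CUBIC)
cv2.imwrite('pics/mircrop.png',C)
E
```

```text
(no output)
```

View pics/topcrop.png

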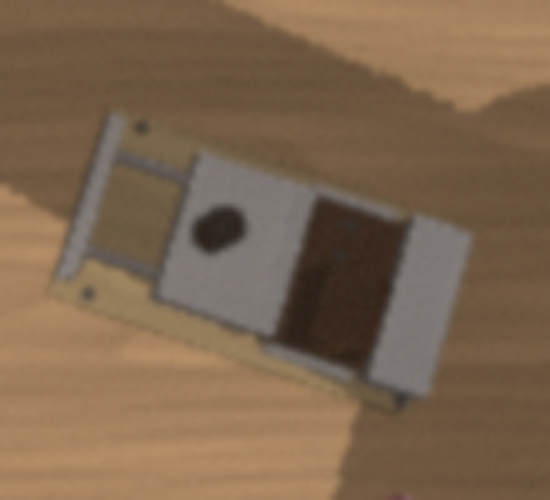

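View pics/scenecrop.png

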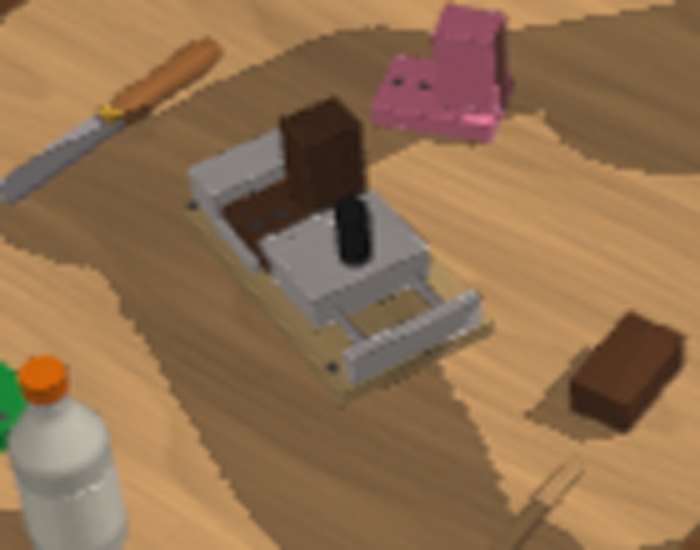

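View pics/mircrop.png

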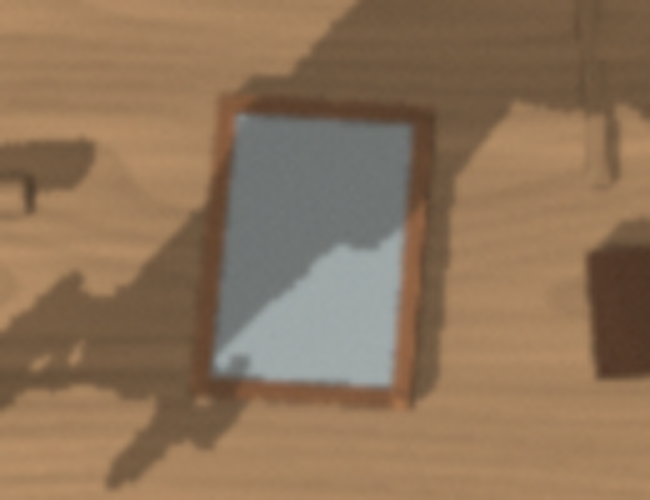

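```bash
python3 - <<'E'
import cv2,numpy as np
a=cv2.imread('pics/top1.png');b=cv2.imread('pics/scene1.png')
def g(im,s,f):
    im=cv2.resize(im,None,fx=s,fy=s,interpolation=cv2.INTER_CUBIC)
    im=(255*(im/255.)**0.5).astype('uint8'); cv2.imwrite('pics/'+f,im)
g(b[205:270,295:380],8,'scm.png')
g(a[205:275,315:410],8,'tcf.png')
g(b[140:210,200:275],8,'scf.png')
E
```

```text
(no output)
```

View pics/scm.png

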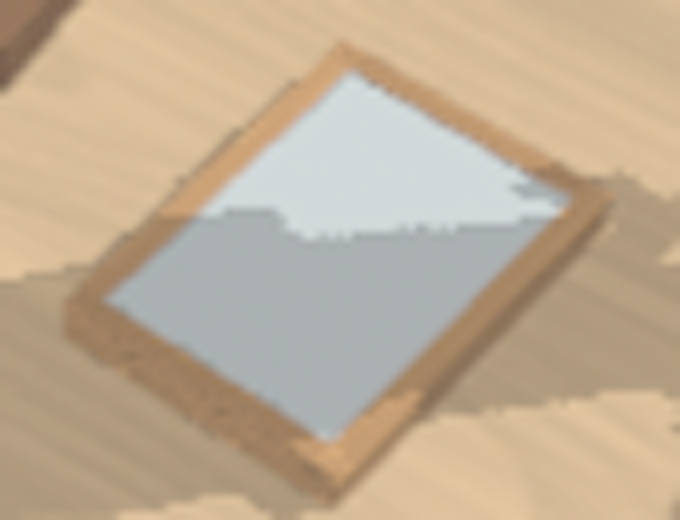

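View pics/tcf.png

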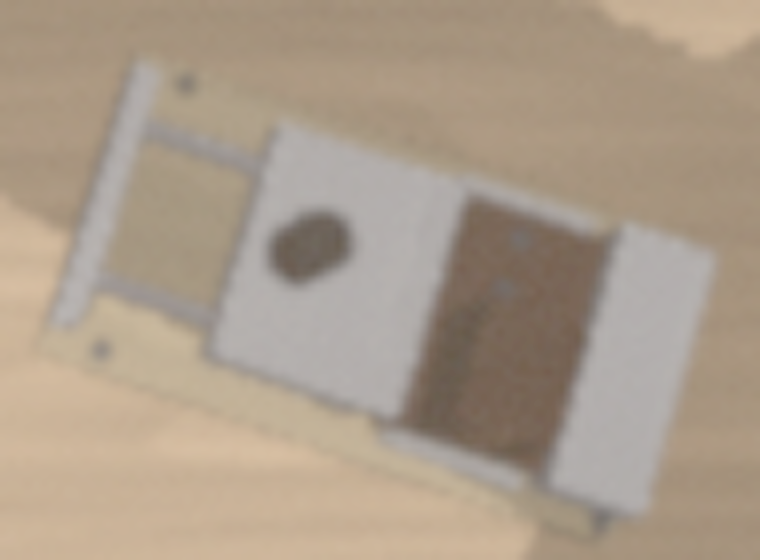

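View pics/scf.png

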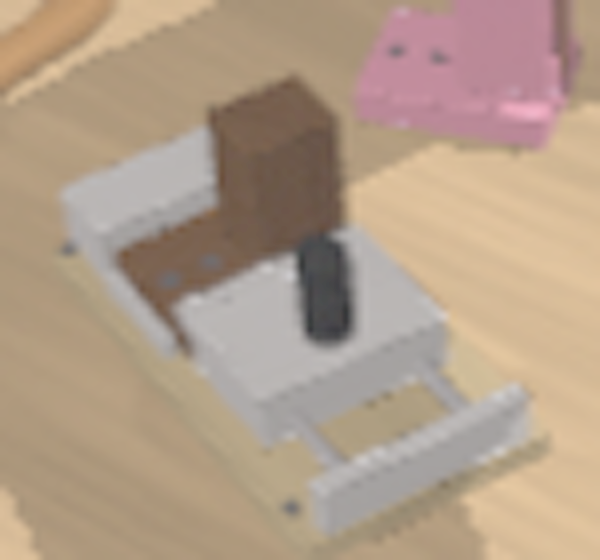

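```bash
cat > fit.py <<'E'
from h import *
from scipy.optimize import least_squares
import pickle
def o(p,o,s): return (np.array(p)+.5)/s-.5+np.array(o)
E
python3 - <<'E'
from fit import *
T=cap('top');S=cap('scene'); 
for c,n in ((T,'T'),(S,'S')): pickle.dump(c,open(n+'.pkl','wb'))
print(T['intrinsics'],S['intrinsics'][0])
tm=[o(p,(160,190),5) for p in [(220,95),(435,104),(411,407),(193,396)]]
# top image: left=+y, up=+x
mt=[(90,65),(90,-65),(-90,-65),(-90,65)]
sm=[o(p,(295,205),8) for p in [(65,300),(342,42),(608,192),(332,480)]]
ms=[(90,-65),(-90,-65),(-90,65),(90,65)]
def P(q,x,y,z):
    c,s=np.cos(q[2]),np.sin(q[2]); return [q[0]+(c*x-s*y)/1000,q[1]+(s*x+c*y)/1000,z/1000]
def r(q,cams):
    e=[]
    if 'T' in cams: e+= [pix(T,P(q,*m,22))-u for m,u in zip(mt,tm)]
    if 'S' in cams: e+= [pix(S,P(q,*m,22))-u for m,u in zip(ms,sm)]
    return np.array(e).ravel()
for cams in ('T','S','TS'):
    f=least_squares(r,[.46,.19,-.05],args=(cams,));print('mirror',cams,f.x.round(4),np.degrees(f.x[2]).round(2),f.fun.round(1))
ft=[((40,350),(-60,110,15)),((600,535),(-60,-110,15)),((615,222),('w',-75,45)),((718,255),('w',-110,45)),((645,515),('-w',-110,45)),((545,480),('-w',-75,45))]
fs=[((550,438),(-60,110,15)),((310,550),(60,110,15)),((60,255),(60,-110,15)),((65,193),('w',-110,45)),((112,240),('w',-75,45))]
def rf(q,cams):
    e=[]
    W={'w':q[3],'-w':-q[3]}
    for n,c,l,og in (('T',T,ft,(315,205)),('S',S,fs,(200,140))):
        if n in cams: e+=[pix(c,P(q,W.get(m[0],m[0]),m[1],m[2]))-o(u,og,8) for u,m in l]
    return np.array(e).ravel()
for cams in ('T','S','TS'):
    f=least_squares(rf,[.46,-.2,-.25,50],args=(cams,));print('fix',cams,f.x.round(4),np.degrees(f.x[2]).round(2),f.fun.round(1))
q=f.x
st=[((210,105),(0,-18)),((262,150),(0,18)),((338,120),(-45,18)),((297,78),(-45,-18))]
f2=least_squares(lambda b:np.array([pix(S,P([b[0],b[1],q[2]],*m,98))-o(u,(200,140),8) for u,m in st]).ravel(),q[:2])
print('block',f2.x.round(4),f2.fun.round(1))
c,s=np.cos(q[2]),np.sin(q[2]);R=np.array([[c,s],[-s,c]])
print('block in fix',R@(f2.x-q[:2]))
k=ray(T,o((318,240),(315,205),8),.09);k2=ray(S,o((322,245),(200,140),8),.09)
print('knob',k,k2,R@(k[:2]-q[:2]),R@(k2[:2]-q[:2]))
E
```

```text
[[382.33040049   0.         274.56460797]
 [  0.         382.33040049 206.57641459]
 [  0.           0.           1.        ]] [509.59223325   0.         282.18305305]
mirror T [ 0.4668  0.183  -0.056 ] -3.21 [-0.2 -0.4 -0.   0.1  0.5  0.2 -0.3 -0. ]
mirror S [ 0.4705  0.1851 -0.0658] -3.77 [-0.9  0.3 -0.  -0.6  0.6  0.3  0.3 -0.1]
mirror TS [ 0.4681  0.1838 -0.0601] -3.44 [-0.3 -0.9 -0.2 -0.2  0.1 -0.1 -0.7 -0.6 -0.8 -0.2 -0.2 -1.2  0.5 -0.5
  0.6 -0.9]
fix T [ 0.4618 -0.2255 -0.331  49.0087] -18.97 [-0.7 -0.2  1.   1.   0.6 -0.1 -0.6 -0.3 -0.5 -0.4  0.2 -0. ]
fix S [ 0.4651 -0.22   -0.3448 49.6231] -19.76 [ 1.   0.  -0.2  0.7 -0.6 -0.3  0.4 -0.2 -0.7 -0.4]
fix TS [ 0.4624 -0.2243 -0.3317 48.916 ] -19.0 [-1.2 -0.5  0.5  0.8  0.2 -0.2 -1.  -0.4 -1.  -0.6 -0.3 -0.3  0.8 -1.3
 -0.2 -0.4 -1.2 -1.  -0.1 -0.9 -1.  -1.2]
block [ 0.4483 -0.2642] [-0.1  0.6 -1.2  0.8  0.9 -0.5  0.5 -1. ]
block in fix [-0.00028251 -0.04235545]
knob [ 0.47197524 -0.19318143  0.09      ] [ 0.4725058  -0.19464853  0.09      ] [-0.00104999  0.03251942] [-7.06161976e-05  3.13050490e-02]
```

Look-alikes (top picture): brown block in the fixture (378,247), green (395,165), pink (381,305). The brown one, held between the aluminium jaws, is the target, and the crops confirm it: brown L shape with stem, next to the black knob. I'm moving above the fixture now.

>>> arm_command(
  increments=[
    [60, 15, -37, 0, 0, 0, -4.575],
    [60, 15, -37, 0, 0, 0, -4.575],
    [60, 15, -37, 0, 0, 0, -4.575],
    [60, 15, -37, 0, 0, 0, -4.575],
    [60, 15, -37, 0, 0, 0, -4.575],
    [60, 15, -37, 0, 0, 0, -4.575],
    [60, 15, -37, 0, 0, 0, -4.575],
    [60, 15, -37, 0, 0, 0, -4.575],
    [60, 15, -37, 0, 0, 0, -4.575],
    [60, 15, -37, 0, 0, 0, -4.575],
  ],
  squeeze=40,
)

```text
t: 2.5
eef_pos: [0.3153, 0.1532, 0.2315]
ee_rot: [[-0.448, 0.894, 0.001], [0.894, 0.448, 0.0], [0.0, 0.001, -1.0]]
wrist_force: [0.8, 0.0, -0.5]
width: 0.0601
```

>>> arm_command(
  increments=[
    [60, 15, -37, 0, 0, 0, -4.575],
    [60, 15, -37, 0, 0, 0, -4.575],
    [60, 15, -37, 0, 0, 0, -4.575],
    [60, 15, -37, 0, 0, 0, -4.575],
    [60, 15, -37, 0, 0, 0, -4.575],
    [60, 15, -37, 0, 0, 0, -4.575],
    [60, 15, -37, 0, 0, 0, -4.575],
    [60, 15, -37, 0, 0, 0, -4.575],
    [60, 15, -37, 0, 0, 0, -4.575],
    [60, 15, -37, 0, 0, 0, -4.575],
    [60, 0, 0, 0, 0, 0, 0],
    [60, 0, 0, 0, 0, 0, 0],
  ],
)

```text
t: 3.7
eef_pos: [0.4649, -0.2159, 0.2308]
ee_rot: [[0.326, 0.945, -0.001], [0.945, -0.326, 0.001], [0.0, -0.001, -1.0]]
wrist_force: [0.4, 0.6, -0.4]
width: 0.0599
```

```bash
python3 - <<'E'
from fit import *
c=cap('wrist','w1.png'); pickle.dump(c,open('W.pkl','wb'))
print((-c['R'].T@c['t']).round(3))
s=read_state();print(s['t'],s['eef_pos'].round(4) if hasattr(s['eef_pos'],'round') else s['eef_pos'],np.round(s['ee_rot'],3),np.round(s['joints'],2))
E
```

```text
[ 0.488 -0.148  0.373]
3.75 [ 0.4648 -0.2152  0.2312] [[ 0.325  0.946 -0.001]
 [ 0.946 -0.325  0.   ]
 [ 0.    -0.001 -1.   ]] [-0.43 -0.    0.08  1.66  0.    1.47]
```

View pics/w1.png

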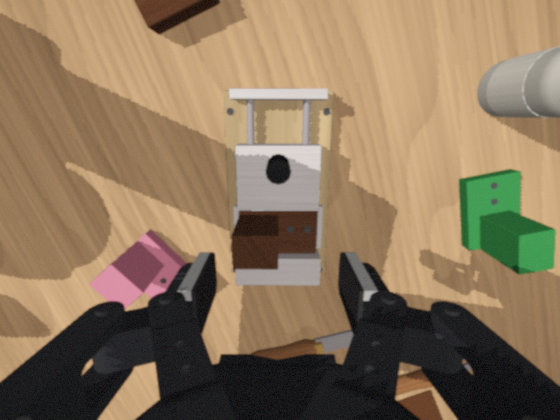

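```bash
python3 - <<'E'
import cv2
a=cv2.imread('pics/w1.png')[80:290,215:345]
a=cv2.resize(a,None,fx=4,fy=4,interpolation=cv2.INTER_CUBIC)
a=(255*(a/255.)**0.5).astype('uint8');cv2.imwrite('pics/w1c.png',a[:600]);cv2.imwrite('pics/w1d.png',a[440:])
E
```

```text
(no output)
```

View pics/w1c.png

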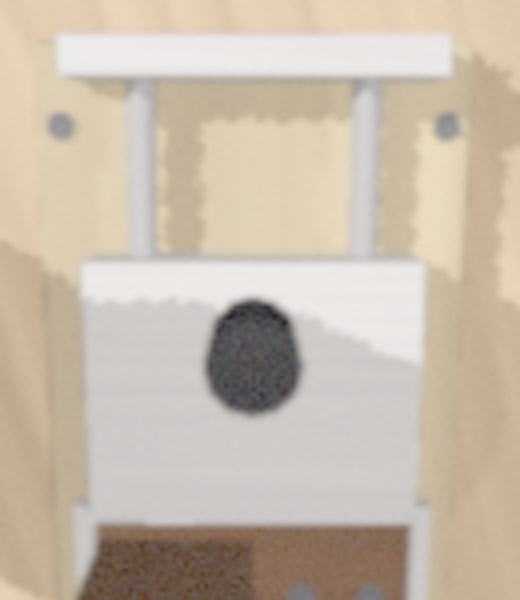

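View pics/w1d.png

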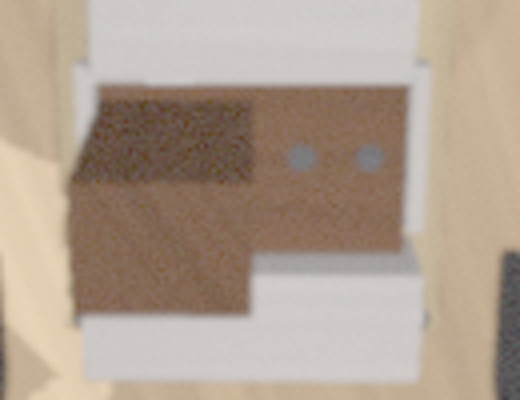

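```bash
python3 - <<'E'
from fit import *
W=pickle.load(open('W.pkl','rb'))
g=lambda p:o(p,(215,80),4)
k=ray(W,g((253,368)),.09);kl=ray(W,g((206,368)),.09);kr=ray(W,g((300,368)),.09)
print('knob',k.round(4),np.linalg.norm(kl-kr))
c4=[ray(W,g(p),.098) for p in [(72,625),(252,623),(250,755),(76,753)]]
m=np.mean(c4,0);print('stem c',m.round(4),[np.linalg.norm(c4[i]-c4[(i+1)%4]).round(4) for i in range(4)])
e=[ray(W,g(p),.045) for p in [(57,35),(452,33),(84,820),(422,820)]]
d=e[1]-e[0];d2=e[3]-e[2];print('yaw',np.degrees(np.arctan2(d[1],d[0])),np.degrees(np.arctan2(d2[1],d2[0])),np.linalg.norm(d),np.linalg.norm(d2),np.linalg.norm((e[0]+e[1]-e[2]-e[3])/2))
ax=(e[0]+e[1]-e[2]-e[3]);print('yaxis ang',np.degrees(np.arctan2(ax[1],ax[0]))-90)
cs=np.array([np.cos(np.radians(-19.2)),np.sin(np.radians(-19.2))])
ctr=(e[0]+e[1]+e[2]+e[3])/4;print('fix c',ctr.round(4))
for n,p in(('knob',k),('stem',m)):
    v=(p-ctr)[:2];print(n,'fix xy',v@cs,v@np.array([-cs[1],cs[0]]))
E
```

```text
knob [ 0.4729 -0.1954  0.09  ] 0.021578792435405753
stem c [ 0.4273 -0.261   0.098 ] [np.float64(0.0427), np.float64(0.0346), np.float64(0.0426), np.float64(0.0336)]
yaw -18.719795478327367 -19.003539399476473 0.09759692788996037 0.10033665100914409 0.2185624080762478
yaxis ang -19.04368229629675
fix c [ 0.4622 -0.2276  0.045 ]
knob fix xy -0.0004610971148023614 0.03391983048750496
stem fix xy -0.02194596795158253 -0.043001850375476575
```

>>> arm_command(
  increments=[
    [60, 8, 20.5, 0, 0, 0, 0],
    [60, 0, 0, -30, 0, 0, 0],
    [60, 0, 0, -30, 0, 0, 0],
    [60, 0, 0, -30, 0, 0, 0],
    [60, 0, 0, -30, 0, 0, 0],
    [60, 0, 0, -30, 0, 0, 0],
    [60, 0, 0, -15, 0, 0, 0],
    [60, 0, 0, -8, 0, 0, 0],
    [60, 0, 0, 0, 0, 0, 0],
  ],
)

```text
t: 4.65
eef_pos: [0.4729, -0.1944, 0.0583]
ee_rot: [[0.324, 0.946, -0.0], [0.946, -0.324, 0.0], [0.0, -0.0, -1.0]]
wrist_force: [-0.5, -0.0, -0.7]
width: 0.0595
```

>>> arm_command(
  increments=[
    [15, 0, 0, 0, 0, 0, 0],
    [15, 0, 0, 0, 0, 0, 0],
    [15, 0, 0, 0, 0, 0, 0],
    [15, 0, 0, 0, 0, 0, 0],
    [15, 0, 0, 0, 0, 0, 0],
    [15, 0, 0, 0, 0, 0, 0],
  ],
  squeeze=40,
)

```text
t: 5.25
eef_pos: [0.4729, -0.1948, 0.0597]
ee_rot: [[0.325, 0.946, 0.0], [0.946, -0.325, -0.0], [0.0, 0.0, -1.0]]
wrist_force: [-5.4, 2.3, 9.3]
width: 0.0228
```

```bash
python3 - <<'E'
from fit import *
c=cap('wrist','w2.png')
s=read_state();print(s['t'],np.round(s['eef_pos'],4),s['width'],np.round(s['wrist_force'],2))
E
```

```text
5.3 [ 0.4729 -0.1948  0.0598] 0.022878574929063943 [-5.23  2.02  9.04]
```

View pics/w2.png

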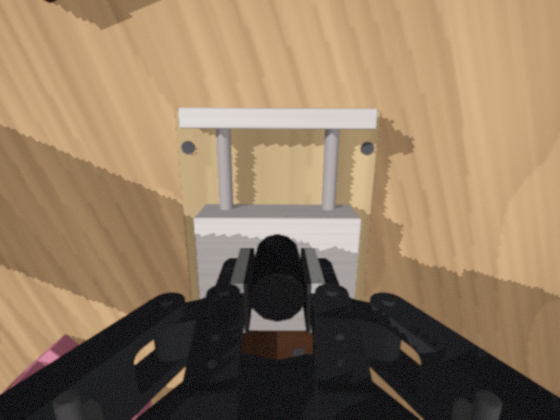

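Knob is gripped (width 23 mm). Sliding the jaw along +y.

>>> arm_command(
  increments=[
    [15, 1.63, 4.73, 0, 0, 0, 0],
    [15, 1.63, 4.73, 0, 0, 0, 0],
    [15, 1.63, 4.73, 0, 0, 0, 0],
    [15, 1.63, 4.73, 0, 0, 0, 0],
    [15, 1.63, 4.73, 0, 0, 0, 0],
    [15, 1.63, 4.73, 0, 0, 0, 0],
    [15, 1.63, 4.73, 0, 0, 0, 0],
    [15, 1.3, 3.8, 0, 0, 0, 0],
    [15, 0, 0, 0, 0, 0, 0],
  ],
)

```text
t: 6.2
eef_pos: [0.4858, -0.1578, 0.0597]
ee_rot: [[0.325, 0.946, 0.0], [0.946, -0.325, -0.0], [-0.0, 0.001, -1.0]]
wrist_force: [-4.3, 1.3, 8.2]
width: 0.0229
```

```bash
python3 - <<'E'
from fit import *
c=cap('wrist','w3.png')
s=read_state();print(s['t'],np.round(s['eef_pos'],4),s['width'],np.round(s['wrist_force'],2))
E
```

```text
6.25 [ 0.4858 -0.1578  0.0598] 0.023019619869577058 [-5.4   1.78  8.04]
```

View pics/w3.png

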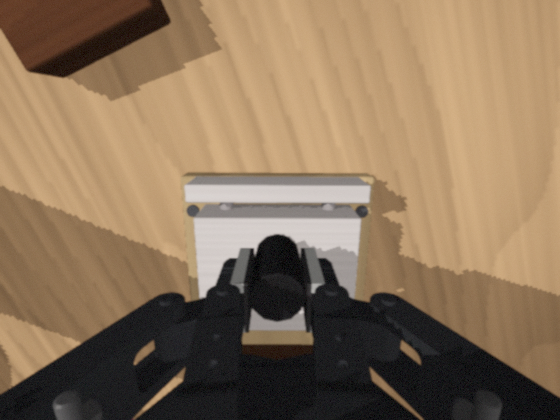

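>>> arm_command(
  increments=[
    [15, 0.4, 1.0, 0, 0, 0, 0],
    [15, 0.3, 1.0, 0, 0, 0, 0],
    [15, 0, 0, 0, 0, 0, 0],
  ],
)

```text
t: 6.55
eef_pos: [0.4863, -0.1563, 0.0598]
ee_rot: [[0.325, 0.946, 0.0], [0.946, -0.325, -0.001], [-0.001, 0.001, -1.0]]
wrist_force: [-5.6, 0.3, 7.6]
width: 0.0228
```

>>> arm_command(
  increments=[
    [60, 0, 0, 0, 0, 0, 0],
    [60, 0, 0, 0, 0, 0, 0],
    [60, 0, 0, 0, 0, 0, 0],
    [60, 0, 0, 0, 0, 0, 0],
    [60, 0, 0, 0, 0, 0, 0],
    [60, 0, 0, 20, 0, 0, 0],
    [60, 0, 0, 30, 0, 0, 0],
    [60, 0, 0, 30, 0, 0, 0],
    [60, 0, 0, 30, 0, 0, 0],
    [60, 0, -20, 30, 0, 0, 0],
    [60, 0, -20, 20, 0, 0, 0],
    [60, 0, 0, 0, 0, 0, 0],
  ],
)

```text
t: 7.75
eef_pos: [0.4874, -0.1978, 0.2211]
ee_rot: [[0.326, 0.945, 0.004], [0.945, -0.326, -0.002], [-0.001, 0.004, -1.0]]
wrist_force: [-0.8, 0.3, -0.7]
width: 0.06
```

```bash
python3 - <<'E'
from fit import *
c=cap('wrist','w4.png');pickle.dump(c,open('W4.pkl','wb'))
s=read_state();print(s['t'],np.round(s['eef_pos'],4),s['width'],np.round(s['wrist_force'],2))
a=c['pixels'][110:340,215:345]
a=cv2.resize(a,None,fx=4,fy=4,interpolation=cv2.INTER_CUBIC)
a=(255*(a/255.)**0.5).astype('uint8');cv2.imwrite('pics/w4d.png',a[400:])
E
```

```text
7.8 [ 0.4869 -0.1968  0.2192] 0.05995883604996734 [ 0.39  0.8  -0.56]
```

View pics/w4.png

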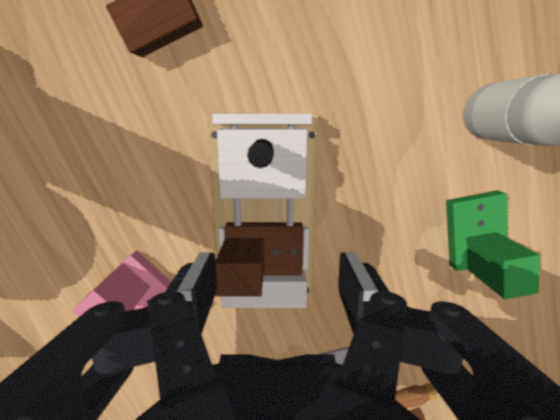

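View pics/w4d.png

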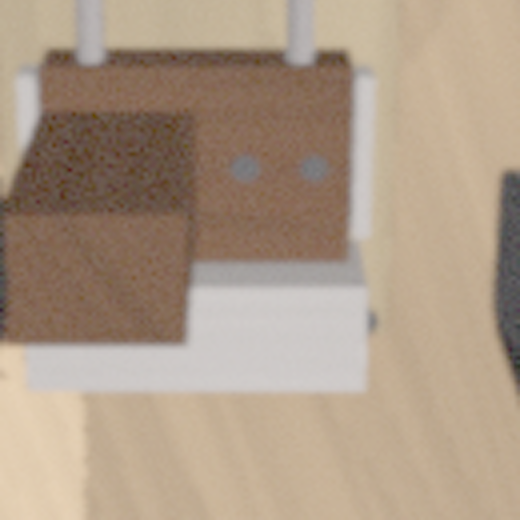

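```bash
python3 - <<'E'
from fit import *
W=pickle.load(open('W4.pkl','rb'))
g=lambda p:o(p,(215,110),4)
c4=[ray(W,g(p),.098) for p in [(4,612),(191,613),(188,743),(5,743)]]
m=np.mean(c4,0);print('stem c',m.round(4),[np.linalg.norm(c4[i]-c4[(i+1)%4]).round(4) for i in range(4)])
f=[ray(W,g(p),.033) for p in [(40,467),(352,467),(348,660)]]
print(f,np.linalg.norm(f[0]-f[1]));d=f[1]-f[0];print(np.degrees(np.arctan2(d[1],d[0])))
mid=(f[0]+f[1])/2;a=np.radians(-19);X=np.array([np.cos(a),np.sin(a)]);Y=np.array([-X[1],X[0]])
print('stem from foot',mid[:2]-31e-3*Y-22.5e-3*X)
s=read_state();p=np.array(s['eef_pos']);print(p, 'delta',(m-p)*1000)
# where the stem's top should project
for t in [(.4273,-.261),tuple(m[:2])]:
    print([ (pix(W,[*(np.array(t)+sx*.0225*X+sy*.018*Y),.098])-np.array([215,110]))*4 for sx,sy in((-1,1),(1,1),(1,-1),(-1,-1))])
E
```

```text
stem c [ 0.428  -0.2607  0.098 ] [np.float64(0.0439), np.float64(0.0348), np.float64(0.0444), np.float64(0.035)]
[array([ 0.41677401, -0.22498606,  0.033     ]), array([ 0.49989217, -0.25384774,  0.033     ]), array([ 0.48032089, -0.31133508,  0.033     ])] 0.08798650614157899
-19.148875307500532
stem from foot [ 0.42696631 -0.26140269]
[ 0.48689569 -0.19681777  0.21920318] delta [ -58.88154724  -63.87117952 -121.20318011]
[array([ -5.4797209 , 611.18248876]), array([186.34231483, 610.58639355]), array([188.49186678, 745.08434098]), array([  3.16616102, 745.77404103])]
[array([ -3.16066232, 609.13606404]), array([188.75549545, 608.54146133]), array([190.82441498, 743.17375512]), array([  5.41085593, 743.86217231])]
```

>>> arm_command(
  increments=[
    [70, -30, -32, 0, 0, 0, 0],
    [70, -29.5, -32, 0, 0, 0, 0],
    [70, 0, 0, -30, 0, 0, 0],
    [70, 0, 0, -30, 0, 0, 0],
    [70, 0, 0, -30, 0, 0, 0],
    [70, 0, 0, -25, 0, 0, 0],
    [70, 0, 0, -25, 0, 0, 0],
    [70, 0, 0, -15, 0, 0, 0],
    [70, 0, 0, -8, 0, 0, 0],
    [70, 0, 0, 0, 0, 0, 0],
  ],
)

```text
t: 8.8
eef_pos: [0.4265, -0.2594, 0.0544]
ee_rot: [[0.325, 0.946, -0.001], [0.946, -0.325, 0.001], [0.0, -0.002, -1.0]]
wrist_force: [0.4, 0.3, 0.5]
width: 0.0701
```

```bash
python3 - <<'E'
from fit import *
c=cap('wrist','w5.png')
s=read_state();print(s['t'],np.round(s['eef_pos'],4),s['width'],np.round(s['wrist_force'],2))
E
```

```text
8.85 [ 0.427  -0.2598  0.0554] 0.07013687987846857 [ 0.38  0.04 -1.04]
```

View pics/w5.png

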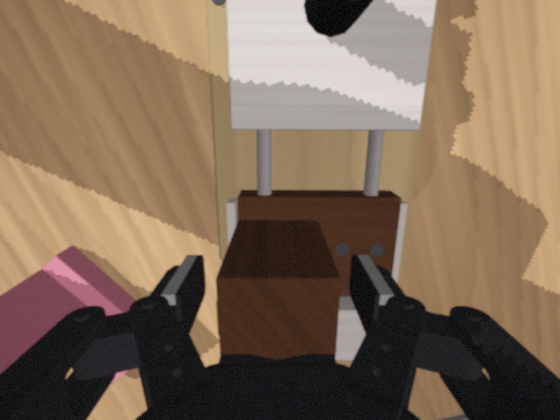

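>>> arm_command(
  increments=[
    [35, 0, 0, 0, 0, 0, 0],
    [35, 0, 0, 0, 0, 0, 0],
    [35, 0, 0, 0, 0, 0, 0],
    [35, 0, 0, 0, 0, 0, 0],
    [35, 0, 0, 0, 0, 0, 0],
    [35, 0, 0, 0, 0, 0, 0],
    [35, 0, 0, 0, 0, 0, 0],
  ],
  squeeze=60,
)

```text
t: 9.55
eef_pos: [0.4276, -0.2603, 0.0566]
ee_rot: [[0.325, 0.946, 0.002], [0.946, -0.325, -0.001], [-0.0, 0.002, -1.0]]
wrist_force: [-0.7, 0.9, 6.2]
width: 0.0444
```

>>> arm_command(
  increments=[
    [35, 0, 0, 5, 0, 0, 0],
    [35, 0, 0, 5, 0, 0, 0],
    [35, 0, 0, 10, 0, 0, 0],
    [35, 0, 0, 0, 0, 0, 0],
  ],
)

```text
t: 9.95
eef_pos: [0.4276, -0.2603, 0.0769]
ee_rot: [[0.325, 0.946, 0.002], [0.946, -0.325, -0.001], [-0.0, 0.002, -1.0]]
wrist_force: [0.2, -0.4, -2.3]
width: 0.0443
```

```bash
python3 - <<'E'
from fit import *
c=cap('wrist','w6.png')
s=read_state();print(s['t'],np.round(s['eef_pos'],4),s['width'],np.round(s['wrist_force'],2),np.round(s['torque'],2))
E
```

```text
10.0 [ 0.4274 -0.2602  0.0762] 0.044444557213121634 [-0.38 -0.49 -2.08] [0.   0.01 0.03]
```

View pics/w6.png

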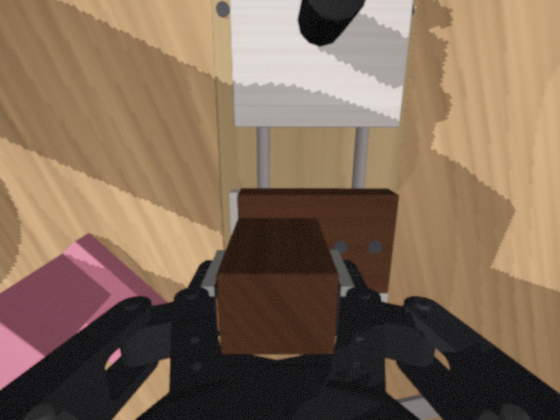

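>>> arm_command(
  increments=[
    [35, 0, 0, 15, 0, 0, 0],
    [35, 0, 0, 25, 0, 0, 0],
    [35, 0, 0, 25, 0, 0, 0],
    [35, 0, 0, 25, 0, 0, 0],
    [35, 0, 0, 15, 0, 0, 0],
    [35, 0, 0, 10, 0, 0, 0],
    [35, 0, 15, 0, 0, 0, 1],
    [35, 1, 25, 0, 0, 0, 1.5],
    [35, 1, 25, 0, 0, 0, 1.5],
    [35, 1, 25, 0, 0, 0, 1.5],
    [35, 1, 25, 0, 0, 0, 1.5],
  ],
)

```text
t: 11.1
eef_pos: [0.4303, -0.1432, 0.1895]
ee_rot: [[0.205, 0.979, -0.001], [0.979, -0.205, 0.001], [0.0, -0.001, -1.0]]
wrist_force: [0.4, -0.2, -2.3]
width: 0.0444
```

>>> arm_command(
  increments=[
    [35, 1, 25, 0, 0, 0, 1.5],
    [35, 1, 25, 0, 0, 0, 1.5],
    [35, 1, 25, 0, 0, 0, 1.5],
    [35, 1, 25, 0, 0, 0, 1.5],
    [35, 1, 25, 0, 0, 0, 1.6],
    [35, 2, 25, 0, 0, 0, 0],
    [35, 2, 25, 0, 0, 0, 0],
    [35, 1, 15, 0, 0, 0, 0],
    [35, 0, 10, 0, 0, 0, 0],
    [35, 0, 0, 0, 0, 0, 0],
  ],
)

```text
t: 12.1
eef_pos: [0.4404, 0.0561, 0.1898]
ee_rot: [[0.074, 0.997, -0.001], [0.997, -0.074, 0.0], [-0.0, -0.001, -1.0]]
wrist_force: [-0.3, -0.3, -1.9]
width: 0.0441
```

```bash
python3 - <<'E'
from fit import *
c=cap('wrist','w7.png');pickle.dump(c,open('W7.pkl','wb'))
s=read_state();print(s['t'],np.round(s['eef_pos'],4),s['width'],np.round(s['wrist_force'],2),np.round(s['torque'],2))
E
```

```text
12.15 [0.4405 0.0554 0.1899] 0.044445710193484096 [ 0.58  0.29 -2.24] [-0.02  0.02  0.04]
```

View pics/w7.png

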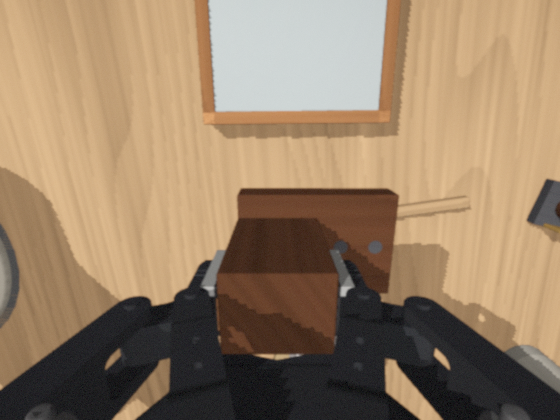

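```bash
python3 - <<'E'
from fit import *
W=pickle.load(open('W7.pkl','rb'))
im=cv2.resize(W['pixels'][0:140,180:420],None,fx=3.3,fy=3.3,interpolation=cv2.INTER_CUBIC);cv2.imwrite('pics/w7c.png',im)
P=[ray(W,p,.022) for p in [(203,123.5),(389.5,121.5),(195,3),(400,3)]]
for p in P: print(p.round(4))
d=P[1]-P[0];print(np.linalg.norm(d),np.degrees(np.arctan2(d[1],d[0])))
for a,b in((0,2),(1,3)):
    e=P[b]-P[a];print(np.degrees(np.arctan2(e[1],e[0]))-90)
for y in (-3.4,):
    a=np.radians(y);X=np.array([np.cos(a),np.sin(a)]);Y=np.array([-X[1],X[0]])
    print('mirror c',((P[0]+P[1])/2)[:2]+.065*Y)
print((-W['R'].T@W['t']).round(3))
E
```

```text
[0.374  0.1251 0.022 ]
[0.5531 0.1137 0.022 ]
[0.3813 0.2261 0.022 ]
[0.5594 0.213  0.022 ]
0.179476372465378 -3.6243644057079214
-4.1524109266486136
-3.597079670883687
mirror c [0.46740878 0.1842714 ]
[0.445 0.128 0.332]
```

View pics/w7c.png

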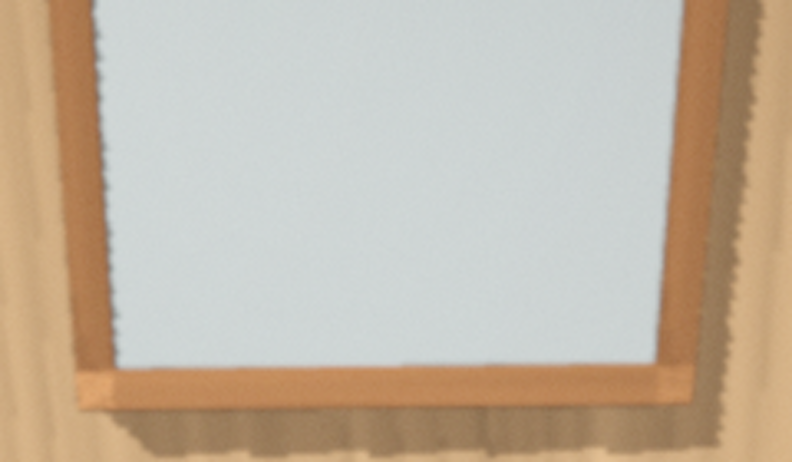

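>>> arm_command(
  increments=[
    [35, 0.5, 15, 0, 0, 0, 0.2],
    [35, 1, 25, 0, 0, 0, 0.2],
    [35, 1, 25, 0, 0, 0, 0.2],
    [35, 1, 25, 0, 0, 0, 0],
    [35, 0.5, 20, 0, 0, 0, 0],
    [35, 0.5, 13, 0, 0, 0, 0],
    [35, 0, 6.5, -5, 0, 0, 0],
    [35, 0, 0, -10, 0, 0, 0],
    [35, 0, 0, -8, 0, 0, 0],
    [35, 0, 0, -5, 0, 0, 0],
    [35, 0, 0, 0, 0, 0, 0],
    [35, 0, 0, 0, 0, 0, 0],
  ],
)

```text
t: 13.35
eef_pos: [0.4455, 0.1842, 0.1623]
ee_rot: [[0.066, 0.998, -0.0], [0.998, -0.066, -0.0], [-0.0, -0.0, -1.0]]
wrist_force: [0.6, 0.2, -1.7]
width: 0.0441
```

```bash
python3 - <<'E'
from fit import *
c=cap('wrist','w8.png');S=cap('scene','s8.png')
s=read_state();print(s['t'],np.round(s['eef_pos'],4),np.round(s['ee_rot'],3),s['width'],np.round(s['wrist_force'],2),np.round(s['torque'],2))
cv2.imwrite('pics/s8c.png',cv2.resize(S['pixels'][130:290,170:390],None,fx=3.6,fy=3.6,interpolation=cv2.INTER_CUBIC))
# expected block corners in wrist for check
E
```

```text
13.45 [0.4457 0.1844 0.1627] [[ 0.066  0.998  0.001]
 [ 0.998 -0.066  0.   ]
 [ 0.     0.001 -1.   ]] 0.044500453172520604 [-0.3   0.01 -0.88] [-0.01  0.09  0.05]
```

View pics/w8.png

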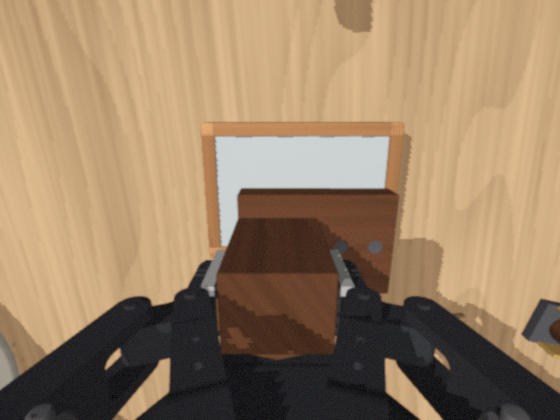

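View pics/s8c.png

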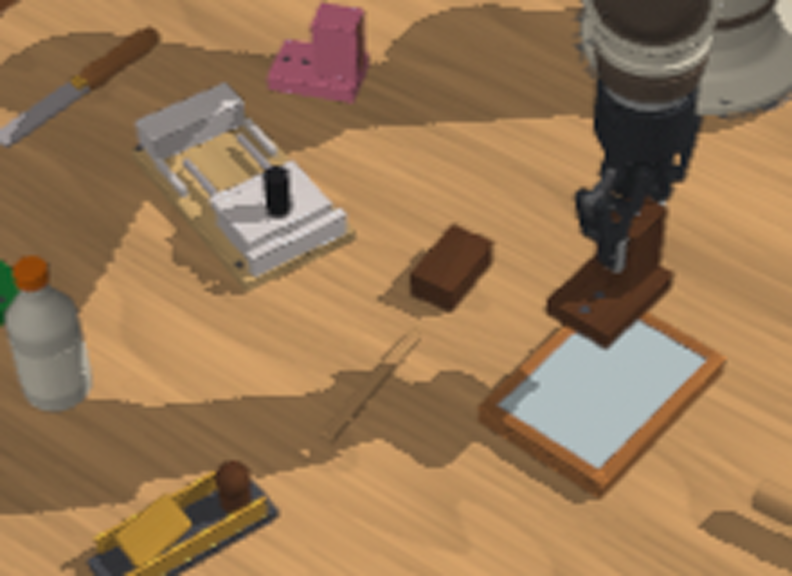

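```bash
python3 - <<'E'
from fit import *
S=pickle.load(open('S.pkl','rb'))
sg=lambda p:o(p,(170,130),3.6)
# bottom/top foot corners in scene vs model
a=np.radians(-3.7)
def P(x,y,z,b=(.468,.183,.121)):
    return [b[0]+np.cos(a)*x-np.sin(a)*y,b[1]+np.sin(a)*x+np.cos(a)*y,b[2]+z]
for n,q in {'top(+,-)':(.045,-.031,.018),'top(+,+)':(.045,.031,.018),'bot(+,+)':(.045,.031,0),'bot(-,+)':(-.045,.031,0),'bot(+,-)':(.045,-.031,0)}.items():
    print(n,((pix(S,P(*q))-[170,130]+.5)*3.6-.5).round(0))
s=read_state();print(s['t'],np.round(s['eef_pos'],4),np.round(s['qd'],3))
E
```

```text
top(+,-) [546. 297.]
top(+,+) [609. 334.]
bot(+,+) [607. 349.]
bot(-,+) [673. 286.]
bot(+,-) [545. 312.]
13.45 [0.4457 0.1844 0.1627] [ 0.004  0.001  0.004  0.    -0.001  0.003]
```

The picture matches the model of the foot to about 1 px. I'll settle briefly, then hand in.

>>> arm_command(
  increments=[
    [35, -0.5, 1, 0, 0, 0, 0],
    [35, 0, 0, 0, 0, 0, 0],
    [35, 0, 0, 0, 0, 0, 0],
    [35, 0, 0, 0, 0, 0, 0],
  ],
)

```text
t: 13.85
eef_pos: [0.445, 0.1856, 0.1623]
ee_rot: [[0.065, 0.998, 0.0], [0.998, -0.065, 0.0], [0.0, 0.0, -1.0]]
wrist_force: [-1.3, -0.0, -1.7]
width: 0.0441
```

```bash
python3 - <<'E'
from h import *
s=read_state();print(s['t'],np.round(s['eef_pos'],4),s['width'],np.round(s['wrist_force'],2))
print(workorder.finish_job())
E
```

```text
13.85 [0.445  0.1856 0.1623] 0.04410172348208284 [-1.25 -0.02 -1.72]
the job is handed in; nothing more can be done
None
```

I slid the fixture's jaw back to about 43 mm open, lifted the brown neck block out upright by its stem, and handed the job in at 13.85 s while holding it over the mirror. The finish call gives no verdict.

- **Position:** the foot's centre is at about (0.467, 0.184) m. The mirror's centre, measured by the top and scene cameras together and by the wrist camera, is at about (0.4675, 0.184) m, so they agree to within a couple of mm.
- **Height:** the underside is about 0.121 m above the bench, which is about 10 cm above the glass.
- **Alignment:** the block's long side is at about -3.7° and the mirror's at about -3.5°, and the tool is level. The mirror angle varied between -3.2° and -4.2° over the separate measurements.
- **Grip:** the opening held at 44 mm through the lift and carry. The wrist carries about 2 N and the block did not slip in the wrist pictures.
- **Rest of the bench:** a late scene picture shows the jaw open and the block clear of the mirror. I saw nothing else moved, though I compared that only by eye.

No check failed. The jaw stopped a little short of its 45 mm limit, because I did not press it against the end plate.

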